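# Tug the specimen case's lid, free its catch if caught, and hold the lid half open

## Task

Open the blue specimen case for an inspection: first tug the lid up gently by its steel handle, before touching the red plunger, to learn whether the worn catch has caught it. If the lid is caught, lower it, push the red plunger fully down to free the catch, and take the handle again; then raise the lid about half way (35 to 55 degrees from shut) and finish still gripping the handle and holding the lid there. Be gentle with the handle: grip it and pull it with no more than about 25 N, and leave the things round about and inside the case where they are.

Things in the scene. Friction and masses are not known exactly. Their poses are not given: they have to be found in the camera images.
- case: blue plastic specimen case, 134 x 209 x 69 mm with its lid shut, screwed to the worktop. Origin: centre of its underside. x points from its front (the side with handle and latch, which faces the robot) to the hinge side, y along its length to the left as the robot sees it, z up. The lid's hinge runs along the rear top edge of the case.
- hinge_line (a point): point on the lid's hinge axis, mid-length of the case: 67 mm behind the case's origin and 46 mm above its underside; the axis runs along the case's y.
- case_lid (a joint): lid angle, rad: 0 shut, grows as the handle rises, stop at 1.92; falls shut if let go. A caught lid lifts freely to about 0.05 (handle up about 8 mm), then stops hard at the catch; a free lid keeps rising. A catch only half caught may give way to a light pull of a few N: the lid is then free. Lid and handle weigh 0.1 to 0.3 kg.
- lid_handle: round steel bar handle with two stays, fixed to the lid, and the flat steel tongue that runs from the lid into the latch housing. Its origin lies at the case's origin while the lid is shut and turns with the lid about the hinge, so take point handle_grip to find the bar.
- handle_grip (a point): middle of the handle bar's centre line. The bar is 10 mm thick, 92 mm long (70 mm free between its stays), along the case's y. Lid shut: 97 mm in front of the case's origin, 45 mm left, 82 mm above the worktop; 35 mm ahead of the lid's front face, 13 mm above its top; 168 mm from the hinge axis. Pinched from above across the bar it can turn between the fingers, so the gripper may stay pointing down.
- plunger (a joint): how far the red plunger is pushed down, m: 0 up, 0.009 fully down. It takes about 3 N and stays where it is left. Fully down it has pushed the hidden catch clear of the lid's tongue, and the catch then stays clear. Whether the lid is caught at the start cannot be seen.
- plunger_top (a point): centre of the top of the red plunger, a round cap 24 mm across, about 13 mm proud of the grey latch housing (50 x 46 x 44 mm) on the case's front. When up: 57 mm above the worktop, 95 mm in front of the case's origin, 55 mm to its right; push it straight down.
- slide_pack_1: white carton of slides, 56 x 82 x 30 mm, loose inside the case; leave it.
- petri_2: petri dish with pink medium, 60 mm across, 14 mm high, loose inside the case; leave it.
- stain_beaker: purple stain beaker, 94 mm across, 83 mm high, bystander.
- petri_1: petri dish, 60 mm across, 14 mm high, bystander.
- petri_3: petri dish, 55 mm across, 14 mm high, bystander.
- spirit_lamp: small glass spirit lamp, 74 mm across, 76 mm high, bystander.

How it is judged:
By the outcome, as a careful person would: the job done as asked, in the order asked, and still so for the second after the job is handed in, while the arm keeps its last pose, push and grip.
It also fails if it takes over 54 s, if anything falls off the work surface, if the arm or the gripper's body presses on something with over 40 N, if the wrist force passes 120 N, or if a joint passes its speed limit or range.

## Robot

A 6-joint arm with a two-finger parallel gripper is mounted at the origin on a cart in front of the work surface, level with it; the furniture and walls round the work are solid. World frame = base frame: x ahead of the robot, y to its left, z up, the work surface at z = 0. Lengths are in m, angles in degrees, forces in N, time in s.
With the tool pointing down it reaches from about 0.3 to 0.75 m from the base axis. Payload 8.5 kg.
Tool frame: the origin (TCP) lies at the very end of the fingers, on their centre line; the grasp point (between the pads) lies 19 mm behind it; z points along the fingers, y is the line along which they close (so a half turn about z gives the same grasp; the last joint's range is limited). The gripper opens to 85 mm and grips with 20 to 120 N. Pads are 22 mm wide; open, the fingers measure 114 mm over their backs; the gripper's body (76 mm by 85 mm) begins 54 mm behind the grasp point. The pads swing forward as they close: fully open they stand 13 mm farther back than shut.
Start: joints at [63.008, 21.807, 74.336, -0, 83.858, -12.336], TCP at [0.139, 0.532, 0.231] pointing down, gripper open.
Joint ranges: [-178.18, 178.18], [-50.72, 133.34], [12.68, 142.11], [-81.47, 261.47], [9.98, 163.14], [-165.26, 165.26]. Speed limits (degrees/s): [136.94, 136.94, 180, 180, 180, 180].

## Interface

Orientations are given as a 3x3 rotation matrix whose columns are the frame's x, y, z axes.
In Python, from rig import observe, cams, ticket gives the robot as it stands.
- The arm moves only by the tool move_arm, never from a script. Its arguments are lists of equal length, an entry for each row: "jaw": the finger opening in cm, from 0 to 8.54; "dp": the shift along the tool's x, y, z in cm, a list of three; "turn": the turn, a rotation vector about the tool's x, y, z in rad, a list of three. In form: {"jaw": [jaw, ...], "dp": [[tx, ty, tz], ...], "turn": [[wx, wy, wz], ...]}. A call has 1 to 12 rows; each row shifts and turns the commanded pose from where the row before left it, along the tool's axes as they then stand; what a row does not reach is not made up. A row lasts 1/12 s, in which the tool goes at most 41.7 mm and 7.16 degrees, less where a joint would pass 70% of its speed; a pose out of reach is approached as far as the arm can. A call is refused whole if a number of a shift passes 4.17 or a number of a turn 0.125, either way. A call with a gripper value outside its range is refused whole. The fingers move at their own pace and stop on an object; "force" is the grip in N (left out, the last holds). Time passes only in rows, so rows that do not move let the fingers close. It gives the time, the measured TCP pose, the force, the opening and the grip force at its end, in the units of the state.
- observe(): the state, without advancing time (a new reading comes with each control period).
- cams.get_image(name): name is "scene" or "top" or "wrist"; returns (picture, depth): 384x512x3 uint8, red, green, blue; 384x512 float32, m along the optical axis (not along the pixel's ray), 0 where there is no reading.
- cams.calibration(name): a dict with "vertical_fov" (degrees; the focal length in pixels is half the picture's height over the tangent of half this angle, whatever the lens; pixels are square), "cx", "cy" (the principal point, pixels), "k1" (the pictures are not rectified: a ray, as slopes to the right and down, at radius r is drawn at 1 + k1 r^2 times it, then the intrinsics apply), "view" (4x4, takes a point from world to camera coordinates); the wrist camera has in their place "tool_from_camera" (4x4, takes a point from camera to tool coordinates, whose origin is the TCP and whose axes are the flange's). Camera axes: x right, y up, looking along -z (the intrinsics and any distortion apply to the point x, -y, -z); pixel columns grow to the right and rows downward; lengths in m; the calibration is good to about 2 mm. A picture is of the moment at which its call begins: read the wrist's pose just before it. calibration takes no time and is no camera call.
- ticket.close_job(): hands the job in; it is judged then, once.
Trained networks look in the newest picture that a camera, given by its name, has taken for a name from the list of things; names that differ only in an ending like _2 or _b are one class to them, and where a whole thing is asked for, a point or a joint stands for the part that bears it (a point fixed in the world has none). Each returns a list of dicts, best first, with "p" (0 to 1); they miss things now and then, are a little off and sometimes report something else, mostly with a low value. They report only what shows in the picture. A call takes as long as a camera call.
- cams.spot_in(camera, query): "box" ([centre column, centre row, width, height] as shares, 0 to 1, of the picture: columns of its width, rows of its height, round what is visible of it).
- cams.outline_of(camera, query): "mask" (384x512 bool, what is visible of it) and "box" ([centre column, centre row, width, height] as shares, 0 to 1, of the picture: columns of its width, rows of its height, round what is visible of it).
- cams.mark_of(camera, query): "location" ([column, row] as shares, 0 to 1, of the picture: columns of its width, rows of its height: a listed point, or the origin of a listed thing).
The state is a dict: "time_s": time; "q": joint angles; "qvel": joint speeds; "joint_efforts": joint torques, N m; "position": TCP position; "tool_rot": TCP orientation; "ft_force": force on the tool from outside, world axes, zero at the start; "wrist_torque": the same for the moment, N m; "grip_width": finger opening in m; "gripper_force": force on a finger pad.
Only numpy, scipy, OpenCV 4.12 (cv2) and the standard library are available. Lean on these libraries where they do the work, as an engineer would, in place of code of your own. Each camera call takes 0.05 s, during which the arm holds its last target. There are 200 camera calls.

## Working session

There is one attempt and no reset: what is moved stays moved. The work goes in short steps, Python scripts to look and compute and a tool call to move; the robot and the scene stay as the last step left them, time stands still between calls to the robot, and variables do not carry over. Pictures are saved under pics/ and viewed, at most 10 in all, crops included, and the job is handed in when it is done.

Besides the shell and the picture viewer there is one more tool, called after ">>>" in YAML: its name, and indented under it one key for each argument. move_arm: Moves the arm, as the interface text tells. Its arguments: {"type":"object","properties":{"jaw":{"type":"array","items":{"type":"number"}},"dp":{"type":"array","items":{"type":"array","items":{"type":"number"}}},"turn":{"type":"array","items":{"type":"array","items":{"type":"number"}}},"force":{"type":"number"}},"required":["jaw","dp","turn"]}

```bash
mkdir -p pics; ls; cat > h.py <<'E'
import numpy as np, cv2
from rig import observe, cams, ticket
def calib(n):
    c=cams.calibration(n); f=192/np.tan(np.radians(c['vertical_fov'])/2); return c,f
def c2w(n,st=None):
    c,f=calib(n)
    if 'view' in c: return np.linalg.inv(np.array(c['view']))
    T=np.eye(4);T[:3,:3]=st['tool_rot'];T[:3,3]=st['position'];return T@np.array(c['tool_from_camera'])
def rays(n,px):
    c,f=calib(n); px=np.atleast_2d(px).astype(float)
    K=np.array([[f,0,c['cx']],[0,f,c['cy']],[0,0,1]]);
    d=(px-[c['cx'],c['cy']])/f; u=d.copy()
    for _ in range(20): u=d/(1+c['k1']*(u**2).sum(1,keepdims=True))
    return np.c_[u[:,0],-u[:,1],-np.ones(len(u))]
def world(n,px,depth,st=None):
    T=c2w(n,st); r=rays(n,px)*np.atleast_1d(depth)[:,None]
    return r@T[:3,:3].T+T[:3,3]
def project(n,P,st=None):
    c,f=calib(n);T=np.linalg.inv(c2w(n,st));p=np.atleast_2d(P)@T[:3,:3].T+T[:3,3]
    s=np.c_[p[:,0],-p[:,1]]/-p[:,2:]; s=s*(1+c['k1']*(s**2).sum(1,keepdims=True)); return s*f+[c['cx'],c['cy']]
E
python3 - <<'E'
from h import *
np.set_printoptions(precision=4,suppress=True)
st=observe(); print(st)
for n in ['scene','top']:
    im,d=cams.get_image(n); cv2.imwrite(f'pics/{n}0.png',im[:,:,::-1]); np.savez(f'{n}0.npz',im=im,d=d)
    for q in ['handle_grip','plunger_top','hinge_line','case']:
        r=cams.mark_of(n,q)[:1]
        for x in r:
            px=np.array(x['location'])*[512,384]; i,j=np.clip(px.round().astype(int)[::-1],0,[383,511])
            print(n,q,x['p'],px,d[i,j],world(n,px,d[i,j]))
E
```

```text
pics
{'time_s': 0.0, 'q': array([ 63.0074,  21.8412,  74.3859,   0.0005,  83.858 , -12.335 ]), 'qvel': array([-0.0637,  0.0967,  0.055 ,  0.0692, -0.0111,  0.0691]), 'joint_efforts': array([ -0.0002, -44.8454, -23.1281,  -0.0003,   0.0047,  -0.0001]), 'position': array([0.139 , 0.5318, 0.2307]), 'tool_rot': array([[-0.9675,  0.253 , -0.0007],
       [ 0.253 ,  0.9675, -0.0013],
       [ 0.0003, -0.0014, -1.    ]]), 'ft_force': array([0.0368, 0.4774, 0.3339]), 'wrist_torque': array([-0.0281,  0.0207, -0.0013]), 'gripper_force': 0.0, 'grip_width': 0.08521466123351808}
scene handle_grip 0.48 [246.5792 179.712 ] 1.094325 [[0.4822 0.0586 0.086 ]]
scene plunger_top 0.53 [274.8928 200.7936] 1.0674282 [[ 0.4744 -0.0338  0.0581]]
scene hinge_line 0.56 [293.6832 171.3024] 1.1603432 [[ 0.6078 -0.0191  0.0694]]
scene case 0.92 [278.784  192.8064] 1.0838912 [[ 0.5016 -0.03    0.0653]]
top plunger_top 0.45 [274.7904 213.6192] 1.3074988 [[ 0.4783 -0.0435  0.0543]]
top hinge_line 0.83 [262.7072 159.7056] 1.3123685 [[ 0.6393 -0.0099  0.0649]]
top case 0.86 [260.1984 186.0096] 1.2983631 [[ 0.5596 -0.0013  0.0717]]
```

View pics/scene0.png

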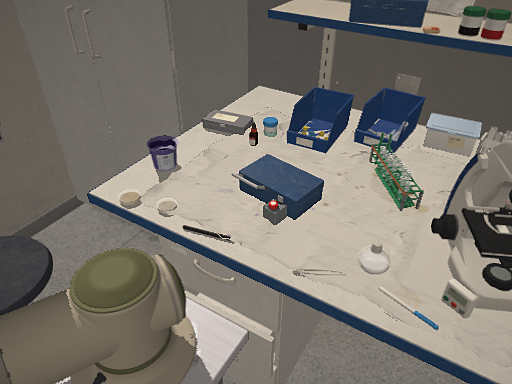

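View pics/top0.png

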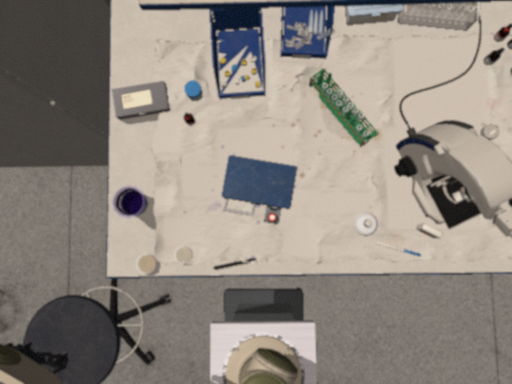

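```bash
python3 - <<'E'
from h import *
np.set_printoptions(precision=4,suppress=True)
z=np.load('top0.npz');im=z['im'];d=z['d']
jj,ii=np.meshgrid(np.arange(512),np.arange(384))
W=world('top',np.c_[jj.ravel(),ii.ravel()],d.ravel()).reshape(384,512,3)
hsv=cv2.cvtColor(im,cv2.COLOR_RGB2HSV)
red=((hsv[...,0]<8)|(hsv[...,0]>172))&(hsv[...,1]>150)&(hsv[...,2]>80)&(d>0)&(abs(W[...,0]-.48)<.06)&(abs(W[...,1])<.15)
print('red',red.sum(),np.median(W[red],0))
blue=(abs(hsv[...,0].astype(int)-112)<12)&(hsv[...,1]>100)&(abs(W[...,2]-.069)<.008)&(abs(W[...,0]-.57)<.15)&(abs(W[...,1])<.2)
p=W[blue][:,:2].astype(np.float32); print(blue.sum(),np.median(W[blue],0),cv2.minAreaRect(p),cv2.boxPoints(cv2.minAreaRect(p)))
E
```

```text
red 0 [nan nan nan]
1359 [ 0.5858 -0.0223  0.0697] ((0.5725018978118896, 0.0017573162913322449), (0.19598019123077393, 0.12124715000391006), 79.7591552734375) [[ 0.4954 -0.0839]
 [ 0.6147 -0.1054]
 [ 0.6496  0.0874]
 [ 0.5303  0.109 ]]
  return _methods._mean(a, axis=axis, dtype=dtype,
  ret = um.true_divide(
```

The scene picture shows the blue case at about (281,185), its handle at (246,181) and the red plunger at (273,204). The top view agrees, with the handle at (238,209) and the plunger at (272,214). The case is yawed about -10°.

>>> move_arm:
  jaw: [8.5,8.5,8.5,8.5,8.5,8.5,8.5,8.5,8.5,8.5,8.5,8.5]
  dp:
    - [-3.2,-2.6,0]
    - [-3.2,-2.6,0]
    - [-3.2,-2.6,0]
    - [-3.2,-2.6,0]
    - [-3.2,-2.6,0]
    - [-3.2,-2.6,0]
    - [-3.2,-2.6,0]
    - [-3.2,-2.6,0]
    - [-3.2,-2.6,0]
    - [-3.2,-2.6,0]
    - [-3.2,-2.6,0]
    - [-3.2,-2.6,0]
  turn:
    - [0,0,0]
    - [0,0,0]
    - [0,0,0]
    - [0,0,0]
    - [0,0,0]
    - [0,0,0]
    - [0,0,0]
    - [0,0,0]
    - [0,0,0]
    - [0,0,0]
    - [0,0,0]
    - [0,0,0]
  force: 20

```text
time_s: 1.5
position: [0.4325, 0.1311, 0.2316]
tool_rot: [[-0.967, 0.253, 0.001], [0.253, 0.967, 0.0], [-0.001, 0.0, -1.0]]
ft_force: [0.1, 0.7, 0.2]
grip_width: 0.0851
gripper_force: 0.0
```

>>> move_arm:
  jaw: [2.8,2.8,2.8,2.8,2.8,2.8,2.8,2.8,2.8,2.8,2.8,2.8]
  dp:
    - [0,0,0]
    - [0,0,0]
    - [0,0,0]
    - [0,0,0]
    - [0,0,0]
    - [0,0,0]
    - [0,0,0]
    - [0,0,0]
    - [0,0,0]
    - [0,0,0]
    - [0,0,0]
    - [0,0,0]
  turn:
    - [0,0,0.1245]
    - [0,0,0.1245]
    - [0,0,0.1245]
    - [0,0,0.1245]
    - [0,0,0.1245]
    - [0,0,0.1245]
    - [0,0,0.1245]
    - [0,0,0.1245]
    - [0,0,0.1245]
    - [0,0,0.1245]
    - [0,0,0.1245]
    - [0,0,0.1245]

```text
time_s: 2.5
position: [0.4317, 0.1331, 0.2314]
tool_rot: [[0.184, 0.983, 0.0], [0.983, -0.184, 0.0], [0.0, 0.0, -1.0]]
ft_force: [-0.8, 0.2, 0.3]
grip_width: 0.0281
gripper_force: 0.0
```

```bash
cat > look.py <<'E'
from h import *
import sys
np.set_printoptions(precision=4,suppress=True)
n=sys.argv[1]
st=observe(); im,d=cams.get_image('wrist'); cv2.imwrite(f'pics/w{n}.png',im[:,:,::-1]); np.savez(f'w{n}.npz',im=im,d=d)
print(st['time_s'],st['position'],st['tool_rot'],st['q'],st['ft_force'],st['grip_width'])
for q in ['handle_grip','plunger_top']:
    for x in cams.mark_of('wrist',q)[:1]:
        px=np.array(x['location'])*[512,384]; i,j=np.clip(px.round().astype(int)[::-1],0,[383,511])
        print(q,x['p'],px,d[i,j],world('wrist',px,d[i,j],st))
jj,ii=np.meshgrid(np.arange(512),np.arange(384))
W=world('wrist',np.c_[jj.ravel(),ii.ravel()],d.ravel(),st).reshape(384,512,3)
np.save(f'W{n}.npy',W)
E
python3 look.py 1
```

```text
2.5 [0.4317 0.1331 0.2314] [[ 0.1841  0.9829  0.0002]
 [ 0.9829 -0.1841  0.    ]
 [ 0.      0.0002 -1.    ]] [ 2.0576 11.9026 88.8687 -0.     79.2177 12.667 ] [-0.834   0.1767  0.3267] 0.02807055275800838
handle_grip 0.7 [315.904  238.1952] 0.31297687 [[0.4808 0.0659 0.0856]]
```

View pics/w1.png

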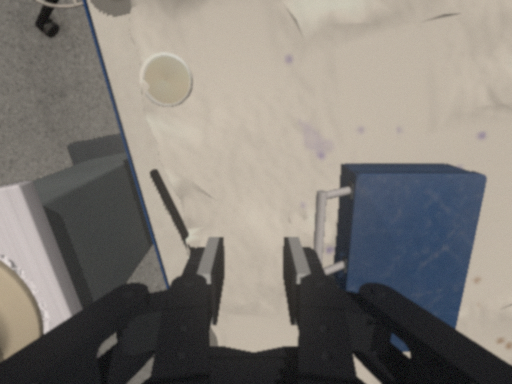

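```bash
python3 - <<'E'
from h import *
np.set_printoptions(precision=4,suppress=True)
im=np.load('w1.npz')['im'];W=np.load('W1.npy')
hsv=cv2.cvtColor(im,cv2.COLOR_RGB2HSV)
m=(W[...,2]>.076)&(W[...,2]<.1)&(W[...,0]<.53)&(W[...,0]>.43)&(W[...,1]<.15)&(W[...,1]>-.02)
p=W[m]; print(m.sum(),p.min(0),p.max(0),np.percentile(p[:,2],[10,50,90]),cv2.minAreaRect(p[:,:2].astype(np.float32)))
l=(abs(W[...,2]-.069)<.004)&(W[...,0]>.5)&(hsv[...,1]>80); r=cv2.minAreaRect(W[l][:,:2].astype(np.float32)); print(r,cv2.boxPoints(r))
E
```

```text
803 [0.4777 0.0195 0.0761] [0.5082 0.1113 0.0891] [0.0797 0.086  0.0876] ((0.48982909321784973, 0.06545949727296829), (0.09024422615766525, 0.02185801789164543), 78.95960998535156)
((0.5724823474884033, 0.004889294505119324), (0.2069295197725296, 0.12809626758098602), 79.81143188476562) [[ 0.4911 -0.0856]
 [ 0.6172 -0.1083]
 [ 0.6538  0.0954]
 [ 0.5277  0.1181]]
```

The wrist picture shows the handle bar at about (320,225), its stays at rows 190 and 268, and the case to the right. I'll move above the bar now.

>>> move_arm:
  jaw: [2.8,2.8,2.8,2.8,2.8,2.8,2.8]
  dp:
    - [-2.82,3.14,0]
    - [-2.82,3.14,0]
    - [0,0,3.0]
    - [0,0,3.0]
    - [0,0,3.0]
    - [0,0,2.0]
    - [0,0,0]
  turn:
    - [0,0,0]
    - [0,0,0]
    - [0,0,0]
    - [0,0,0]
    - [0,0,0]
    - [0,0,0]
    - [0,0,0]

```text
time_s: 3.23
position: [0.4809, 0.0673, 0.1179]
tool_rot: [[0.175, 0.985, -0.007], [0.985, -0.175, 0.001], [-0.001, -0.007, -1.0]]
ft_force: [-0.7, -0.8, 0.5]
grip_width: 0.028
gripper_force: 0.0
```

```bash
python3 look.py 2; python3 - <<'E'
from h import *
st=observe(); print(project('wrist',[[.483,.066,.082]],st), project('wrist',[np.array(st['position'])],st))
E
```

```text
3.2333 [0.4809 0.0673 0.1179] [[ 0.1747  0.9846 -0.0073]
 [ 0.9846 -0.1747  0.0008]
 [-0.0005 -0.0074 -1.    ]] [-6.0383 22.6298 94.2358 -0.0003 63.5578  4.021 ] [-0.6833 -0.8224  0.4894] 0.02795823205719675
handle_grip 0.76 [255.7952 229.0944] 0.1864636 [[0.4827 0.0668 0.0874]]
plunger_top 0.87 [260.1984 341.9136] 0.24368265 [[ 0.4682 -0.0353  0.0579]]
[[251.61032274 224.51879676]] [[251.97353319 253.11022786]]
```

View pics/w2.png

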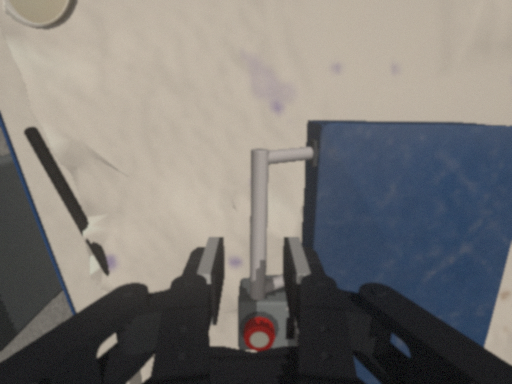

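The wrist picture shows the bar vertical at column 258, centred between the fingers (inner faces at 224 and 285). It is about 1 mm toward the case from the mid-line. The plunger is at (260,335). I'll descend and close.

>>> move_arm:
  jaw: [2.8,2.8,2.8,2.8]
  dp:
    - [0,0.1,2.0]
    - [0,0,2.0]
    - [0,0,1.4]
    - [0,0,0]
  turn:
    - [0,0,0]
    - [0,0,0]
    - [0,0,0]
    - [0,0,0]

```text
time_s: 3.72
position: [0.4836, 0.0671, 0.0668]
tool_rot: [[0.177, 0.984, -0.001], [0.984, -0.177, 0.0], [-0.0, -0.001, -1.0]]
ft_force: [-0.3, 0.0, 0.5]
grip_width: 0.0278
gripper_force: 0.0
```

>>> move_arm:
  jaw: [2.2,1.6,0.8,0.8,0.8,0.8,0.8,0.8]
  dp:
    - [0,0,0]
    - [0,0,0]
    - [0,0,0]
    - [0,0,0]
    - [0,0,0]
    - [0,0,0]
    - [0,0,0]
    - [0,0,0]
  turn:
    - [0,0,0]
    - [0,0,0]
    - [0,0,0]
    - [0,0,0]
    - [0,0,0]
    - [0,0,0]
    - [0,0,0]
    - [0,0,0]
  force: 20

```text
time_s: 4.38
position: [0.4837, 0.0672, 0.0688]
tool_rot: [[0.178, 0.984, 0.001], [0.984, -0.178, 0.0], [0.0, 0.001, -1.0]]
ft_force: [-4.4, 1.4, 5.7]
grip_width: 0.009
gripper_force: 19.6
```

>>> move_arm:
  jaw: [0.8,0.8,0.8,0.8,0.8,0.8]
  dp:
    - [0,-0.05,-0.1]
    - [0,0.02,-0.1]
    - [0,0.02,-0.1]
    - [0,0.02,-0.1]
    - [0,0.02,0]
    - [0,0,0]
  turn:
    - [0,0,0]
    - [0,0,0]
    - [0,0,0]
    - [0,0,0]
    - [0,0,0]
    - [0,0,0]

```text
time_s: 4.88
position: [0.4841, 0.0671, 0.0714]
tool_rot: [[0.178, 0.984, -0.0], [0.984, -0.178, 0.0], [0.0, -0.0, -1.0]]
ft_force: [0.3, 1.3, -1.2]
grip_width: 0.009
gripper_force: 19.5
```

>>> move_arm:
  jaw: [0.8,0.8,0.8,0.8,0.8]
  dp:
    - [0,0.02,-0.1]
    - [0,0.02,-0.1]
    - [0,0.02,-0.1]
    - [0,0,0]
    - [0,0,0]
  turn:
    - [0,0,0]
    - [0,0,0]
    - [0,0,0]
    - [0,0,0]
    - [0,0,0]

```text
time_s: 5.3
position: [0.4848, 0.067, 0.0744]
tool_rot: [[0.178, 0.984, 0.0], [0.984, -0.178, 0.0], [0.0, 0.0, -1.0]]
ft_force: [1.8, 1.6, -2.5]
grip_width: 0.0087
gripper_force: 19.5
```

>>> move_arm:
  jaw: [0.8,0.8,0.8,0.8]
  dp:
    - [0,0.02,-0.1]
    - [0,0.02,-0.1]
    - [0,0,0]
    - [0,0,0]
  turn:
    - [0,0,0]
    - [0,0,0]
    - [0,0,0]
    - [0,0,0]

```text
time_s: 5.63
position: [0.4853, 0.0668, 0.0764]
tool_rot: [[0.178, 0.984, 0.001], [0.984, -0.178, -0.0], [0.0, 0.001, -1.0]]
ft_force: [2.4, 2.4, -2.4]
grip_width: 0.0091
gripper_force: 19.5
```

>>> move_arm:
  jaw: [0.8,0.8,0.8]
  dp:
    - [0,0.02,-0.1]
    - [0,0,0]
    - [0,0,0]
  turn:
    - [0,0,0]
    - [0,0,0]
    - [0,0,0]

```text
time_s: 5.88
position: [0.4855, 0.0668, 0.0774]
tool_rot: [[0.178, 0.984, 0.001], [0.984, -0.178, -0.0], [0.0, 0.001, -1.0]]
ft_force: [3.1, 2.1, -1.8]
grip_width: 0.0089
gripper_force: 19.6
```

>>> move_arm:
  jaw: [0.8,0.8,0.8]
  dp:
    - [0,0.06,-0.1]
    - [0,0,0]
    - [0,0,0]
  turn:
    - [0,0,0]
    - [0,0,0]
    - [0,0,0]

```text
time_s: 6.13
position: [0.4856, 0.0667, 0.0779]
tool_rot: [[0.178, 0.984, -0.001], [0.984, -0.178, 0.0], [-0.0, -0.001, -1.0]]
ft_force: [3.3, 1.5, -8.7]
grip_width: 0.009
gripper_force: 19.5
```

>>> move_arm:
  jaw: [0.8,0.8,0.8]
  dp:
    - [0,0.02,-0.04]
    - [0,0,0]
    - [0,0,0]
  turn:
    - [0,0,0]
    - [0,0,0]
    - [0,0,0]

```text
time_s: 6.38
position: [0.4857, 0.0667, 0.0782]
tool_rot: [[0.178, 0.984, -0.001], [0.984, -0.178, 0.0], [-0.0, -0.001, -1.0]]
ft_force: [4.5, 1.3, -16.0]
grip_width: 0.0089
gripper_force: 19.3
```

The lid rose about 9 mm, then stopped hard at 16 N, so it is firmly caught. I'll lower it.

>>> move_arm:
  jaw: [0.8,0.8,0.8,0.8,0.8,0.8,0.8]
  dp:
    - [0,-0.03,-0.0]
    - [0,-0.04,0.2]
    - [0,-0.03,0.2]
    - [0,-0.03,0.2]
    - [0,-0.04,0.2]
    - [0,-0.03,0.2]
    - [0,0,0]
  turn:
    - [0,0,0]
    - [0,0,0]
    - [0,0,0]
    - [0,0,0]
    - [0,0,0]
    - [0,0,0]
    - [0,0,0]

```text
time_s: 6.97
position: [0.4837, 0.0672, 0.069]
tool_rot: [[0.178, 0.984, -0.001], [0.984, -0.178, 0.0], [0.0, -0.001, -1.0]]
ft_force: [-3.8, 3.2, 3.9]
grip_width: 0.0091
gripper_force: 21.1
```

>>> move_arm:
  jaw: [2.8,2.8,2.8,2.8,2.8,2.8,2.0,1.0,0,0,0,0]
  dp:
    - [0,0,0]
    - [0,0,0]
    - [0,0,0]
    - [0,0,0]
    - [0,0,-3.0]
    - [0,0,-3.0]
    - [-3.4,0.25,0]
    - [-3.4,0,0]
    - [-3.4,0,0]
    - [0,0,0]
    - [0,0,2.5]
    - [0,0,2.5]
  turn:
    - [0,0,0]
    - [0,0,0]
    - [0,0,0]
    - [0,0,0]
    - [0,0,0]
    - [0,0,0]
    - [0,0,0]
    - [0,0,0]
    - [0,0,0]
    - [0,0,0]
    - [0,0,0]
    - [0,0,0]

```text
time_s: 7.97
position: [0.4692, -0.0346, 0.079]
tool_rot: [[0.179, 0.984, 0.004], [0.984, -0.179, -0.001], [-0.001, 0.004, -1.0]]
ft_force: [0.6, 0.3, -0.8]
grip_width: -0.0003
gripper_force: 0.0
```

```bash
python3 look.py 3
```

```text
7.9667 [ 0.4692 -0.0346  0.079 ] [[ 0.1795  0.9838  0.0037]
 [ 0.9838 -0.1795 -0.0013]
 [-0.0006  0.0039 -1.    ]] [-18.6765  24.4638  99.7563  -0.0009  55.555   -8.3377] [ 0.5573  0.3295 -0.7732] -0.0002522177659735687
handle_grip 0.95 [239.8208  18.8928] 0.12125046 [[0.4828 0.0646 0.087 ]]
plunger_top 0.85 [247.5008 232.5888] 0.17876098 [[ 0.467  -0.0332  0.0561]]
```

View pics/w3.png

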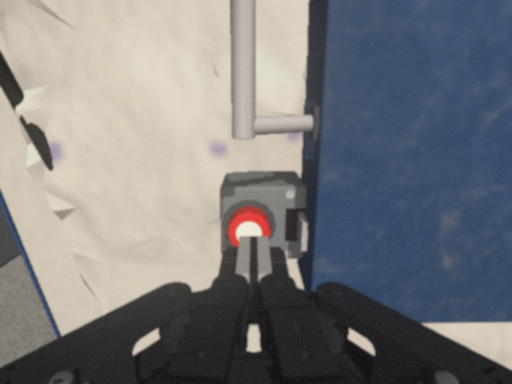

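The wrist picture shows the red cap at (249,228), with the closed fingertips at (253,240) directly over it. I'll push it down.

>>> move_arm:
  jaw: [0,0,0,0,0,0]
  dp:
    - [0,-0.15,0.7]
    - [0,0,0.7]
    - [0,0,0.4]
    - [0,0,0.4]
    - [0,0,0.4]
    - [0,0,0]
  turn:
    - [0,0,0]
    - [0,0,0]
    - [0,0,0]
    - [0,0,0]
    - [0,0,0]
    - [0,0,0]

```text
time_s: 8.62
position: [0.4671, -0.0335, 0.0524]
tool_rot: [[0.178, 0.984, 0.0], [0.984, -0.178, 0.0], [0.0, 0.0, -1.0]]
ft_force: [0.8, 0.7, 0.9]
grip_width: 0.0002
gripper_force: 0.4
```

>>> move_arm:
  jaw: [0,0,0,0]
  dp:
    - [0,0,0.2]
    - [0,0,0.15]
    - [0,0,0]
    - [0,0,0]
  turn:
    - [0,0,0]
    - [0,0,0]
    - [0,0,0]
    - [0,0,0]

```text
time_s: 8.95
position: [0.4671, -0.0335, 0.0493]
tool_rot: [[0.178, 0.984, 0.001], [0.984, -0.178, -0.0], [0.0, 0.001, -1.0]]
ft_force: [0.4, -0.1, 1.8]
grip_width: -0.0002
gripper_force: 0.8
```

>>> move_arm:
  jaw: [0,0,0,0]
  dp:
    - [0,0,0.1]
    - [0,0,0.1]
    - [0,0,0]
    - [0,0,0]
  turn:
    - [0,0,0]
    - [0,0,0]
    - [0,0,0]
    - [0,0,0]

```text
time_s: 9.28
position: [0.467, -0.0336, 0.0473]
tool_rot: [[0.178, 0.984, 0.0], [0.984, -0.178, -0.0], [-0.0, 0.0, -1.0]]
ft_force: [-0.7, 0.6, 4.3]
grip_width: -0.0004
gripper_force: 1.9
```

>>> move_arm:
  jaw: [0,0,0,0]
  dp:
    - [0,0,0.05]
    - [0,0,0.05]
    - [0,0,0]
    - [0,0,0]
  turn:
    - [0,0,0]
    - [0,0,0]
    - [0,0,0]
    - [0,0,0]

```text
time_s: 9.62
position: [0.4669, -0.0336, 0.0465]
tool_rot: [[0.178, 0.984, 0.0], [0.984, -0.178, -0.0], [-0.0, 0.0, -1.0]]
ft_force: [-0.2, -0.9, 6.4]
grip_width: -0.0
gripper_force: 3.5
```

>>> move_arm:
  jaw: [0,0,0,0]
  dp:
    - [0,0,0.05]
    - [0,0,0.05]
    - [0,0,0]
    - [0,0,0]
  turn:
    - [0,0,0]
    - [0,0,0]
    - [0,0,0]
    - [0,0,0]

```text
time_s: 9.95
position: [0.4669, -0.0337, 0.0456]
tool_rot: [[0.178, 0.984, 0.0], [0.984, -0.178, -0.0], [-0.0, 0.0, -1.0]]
ft_force: [-2.8, 0.4, 9.6]
grip_width: -0.0001
gripper_force: 4.9
```

>>> move_arm:
  jaw: [0,0,0,0,0]
  dp:
    - [0,0,0.05]
    - [0,0,0.05]
    - [0,0,0.05]
    - [0,0,0]
    - [0,0,0]
  turn:
    - [0,0,0]
    - [0,0,0]
    - [0,0,0]
    - [0,0,0]
    - [0,0,0]

```text
time_s: 10.37
position: [0.4667, -0.0337, 0.0444]
tool_rot: [[0.178, 0.984, 0.0], [0.984, -0.178, -0.001], [-0.001, 0.0, -1.0]]
ft_force: [-5.0, -0.2, 14.6]
grip_width: -0.0001
gripper_force: 7.2
```

```bash
python3 look.py 4
```

```text
10.3667 [ 0.4667 -0.0337  0.0444] [[ 0.1778  0.9841  0.    ]
 [ 0.9841 -0.1778 -0.0006]
 [-0.0006  0.0001 -1.    ]] [-18.6567  27.6816 102.1486  -0.0415  50.1567  -8.3882] [-5.03   -0.1524 14.6277] -8.675934187369285e-05
```

View pics/w4.png

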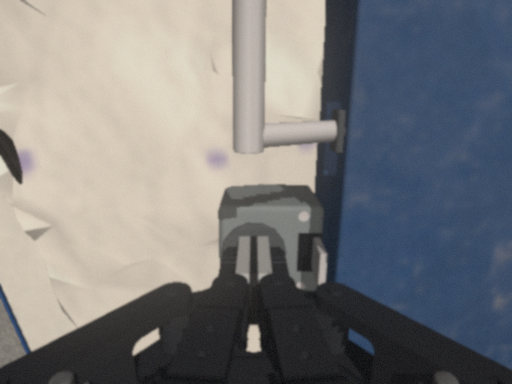

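The picture shows the fingertips at (253,255) covering the cap, which is hidden. At 14.6 N the plunger should be on its stop. I'll back off and measure its height.

>>> move_arm:
  jaw: [0,0,0,0]
  dp:
    - [0,0,-2.0]
    - [0,0,-3.0]
    - [0,0,-3.0]
    - [0,0,0]
  turn:
    - [0,0,0]
    - [0,0,0]
    - [0,0,0]
    - [0,0,0]

```text
time_s: 10.85
position: [0.4688, -0.0341, 0.128]
tool_rot: [[0.178, 0.984, 0.008], [0.984, -0.178, -0.003], [-0.001, 0.008, -1.0]]
ft_force: [0.7, -0.5, 0.1]
grip_width: -0.0001
gripper_force: 0.0
```

```bash
python3 look.py 5; python3 - <<'E'
from h import *
for k in (3,5):
    im=np.load(f'w{k}.npz')['im'];W=np.load(f'W{k}.npy')
    hsv=cv2.cvtColor(im,cv2.COLOR_RGB2HSV)
    red=((hsv[...,0]<8)|(hsv[...,0]>172))&(hsv[...,1]>150)&(hsv[...,2]>60)&(abs(W[...,0]-.468)<.03)&(abs(W[...,1]+.034)<.03)
    print(k,red.sum(),np.percentile(W[red][:,2],[50,90,98]),W[red].mean(0))
    hs=(hsv[...,1]<60)&(abs(W[...,0]-.475)<.025)&(abs(W[...,1]+.034)<.025)&(abs(W[...,2]-.044)<.006)
    print(np.median(W[hs][:,2]))
E
```

```text
10.85 [ 0.4688 -0.0341  0.128 ] [[ 0.1779  0.984   0.0075]
 [ 0.9841 -0.1778 -0.0026]
 [-0.0012  0.0079 -1.    ]] [-18.6324  20.1717  96.3457  -0.003   63.0266  -8.3865] [ 0.7373 -0.4836  0.0655] -7.536255495052622e-05
handle_grip 0.56 [244.1216  40.704 ] 0.16820903 [[0.4829 0.0651 0.0869]]
plunger_top 0.91 [247.5008 202.7136] 0.23355363 [[ 0.466  -0.0338  0.0483]]
3 691 [0.05677247 0.05775814 0.05825266] [ 0.46815936 -0.02710536  0.05582402]
0.044374658055073596
5 377 [0.04755047 0.04833085 0.04885798] [ 0.4678241  -0.03216611  0.04753421]
0.044532984333818124
```

The plunger dropped from 57 mm to 48 mm, so it is fully down. I'll go back to the handle.

>>> move_arm:
  jaw: [2.8,2.8,2.8,2.8,2.8,2.8,2.8,2.8,2.8]
  dp:
    - [3.4,-0.15,0]
    - [3.4,0,0]
    - [3.4,0,0]
    - [0,0,0]
    - [0,0,0]
    - [0,0,2.0]
    - [0,0,2.0]
    - [0,0,2.0]
    - [0,0,0]
  turn:
    - [0,0,0]
    - [0,0,0]
    - [0,0,0]
    - [0,0,0]
    - [0,0,0]
    - [0,0,0]
    - [0,0,0]
    - [0,0,0]
    - [0,0,0]

```text
time_s: 11.75
position: [0.4813, 0.0662, 0.0602]
tool_rot: [[0.179, 0.984, -0.008], [0.984, -0.179, 0.001], [-0.001, -0.008, -1.0]]
ft_force: [-0.5, 0.4, -0.8]
grip_width: 0.0282
gripper_force: 0.0
```

>>> move_arm:
  jaw: [2.2,1.6,0.8,0.8,0.8,0.8,0.8,0.8]
  dp:
    - [0,0,0]
    - [0,0,0]
    - [0,0,0]
    - [0,0,0]
    - [0,0,0]
    - [0,0,0]
    - [0,0,0]
    - [0,0,0]
  turn:
    - [0,0,0]
    - [0,0,0]
    - [0,0,0]
    - [0,0,0]
    - [0,0,0]
    - [0,0,0]
    - [0,0,0]
    - [0,0,0]
  force: 20

```text
time_s: 12.42
position: [0.4836, 0.0668, 0.0644]
tool_rot: [[0.178, 0.984, 0.0], [0.984, -0.178, -0.001], [-0.001, 0.001, -1.0]]
ft_force: [-3.9, -3.6, 6.8]
grip_width: 0.0089
gripper_force: 20.0
```

>>> move_arm:
  jaw: [0.8,0.8,0.8,0.8,0.8]
  dp:
    - [0,0.01,-0.25]
    - [0,0.06,-0.25]
    - [0,0.06,-0.25]
    - [0,0,0]
    - [0,0,0]
  turn:
    - [0,0,0]
    - [0,0,0]
    - [0,0,0]
    - [0,0,0]
    - [0,0,0]

```text
time_s: 12.83
position: [0.4851, 0.0665, 0.0715]
tool_rot: [[0.178, 0.984, 0.0], [0.984, -0.178, -0.001], [-0.001, 0.001, -1.0]]
ft_force: [0.1, -5.1, -1.1]
grip_width: 0.0088
gripper_force: 19.6
```

>>> move_arm:
  jaw: [0.8,0.8,0.8,0.8,0.8]
  dp:
    - [0,0.04,-0.15]
    - [0,0.04,-0.15]
    - [0,0.04,-0.15]
    - [0,0,0]
    - [0,0,0]
  turn:
    - [0,0,0]
    - [0,0,0]
    - [0,0,0]
    - [0,0,0]
    - [0,0,0]

```text
time_s: 13.25
position: [0.4863, 0.0663, 0.0759]
tool_rot: [[0.178, 0.984, 0.001], [0.984, -0.178, -0.001], [-0.001, 0.001, -1.0]]
ft_force: [-0.5, -5.5, -1.7]
grip_width: 0.009
gripper_force: 19.6
```

>>> move_arm:
  jaw: [0.8,0.8,0.8,0.8,0.8,0.8,0.8,0.8]
  dp:
    - [-0.03,0.09,-0.28]
    - [0,0.09,-0.28]
    - [0,0.1,-0.28]
    - [0,0.1,-0.28]
    - [0,0.1,-0.27]
    - [0,0.11,-0.27]
    - [0,0,0]
    - [0,0,0]
  turn:
    - [0,0,0]
    - [0,0,0]
    - [0,0,0]
    - [0,0,0]
    - [0,0,0]
    - [0,0,0]
    - [0,0,0]
    - [0,0,0]

```text
time_s: 13.92
position: [0.4918, 0.0653, 0.0925]
tool_rot: [[0.178, 0.984, 0.0], [0.984, -0.178, -0.0], [-0.0, 0.0, -1.0]]
ft_force: [-1.3, -3.9, -1.5]
grip_width: 0.0089
gripper_force: 19.5
```

>>> move_arm:
  jaw: [0.8,0.8,0.8,0.8,0.8,0.8,0.8,0.8,0.8,0.8,0.8]
  dp:
    - [-0.02,0.22,-0.54]
    - [0,0.25,-0.53]
    - [0,0.27,-0.52]
    - [0,0.29,-0.51]
    - [0,0.3,-0.5]
    - [0,0.32,-0.49]
    - [0,0.34,-0.48]
    - [0,0.36,-0.47]
    - [0,0.37,-0.45]
    - [0,0.38,-0.44]
    - [0,0,0]
  turn:
    - [0,0,0]
    - [0,0,0]
    - [0,0,0]
    - [0,0,0]
    - [0,0,0]
    - [0,0,0]
    - [0,0,0]
    - [0,0,0]
    - [0,0,0]
    - [0,0,0]
    - [0,0,0]

```text
time_s: 14.83
position: [0.522, 0.0596, 0.143]
tool_rot: [[0.178, 0.984, -0.001], [0.984, -0.178, 0.0], [-0.0, -0.001, -1.0]]
ft_force: [-9.1, -2.1, 6.0]
grip_width: 0.009
gripper_force: 19.9
```

>>> move_arm:
  jaw: [0.8,0.8,0.8,0.8]
  dp:
    - [-0.02,-0.06,-0.05]
    - [0,0,0]
    - [0,0,0]
    - [0,0,0]
  turn:
    - [0,0,0]
    - [0,0,0]
    - [0,0,0]
    - [0,0,0]

```text
time_s: 15.17
position: [0.5214, 0.0597, 0.1424]
tool_rot: [[0.178, 0.984, -0.001], [0.984, -0.178, 0.0], [0.0, -0.001, -1.0]]
ft_force: [-4.7, -1.4, 2.4]
grip_width: 0.0093
gripper_force: 19.9
```

>>> move_arm:
  jaw: [0.8,0.8,0.8,0.8,0.8,0.8]
  dp:
    - [-0.01,0.36,-0.45]
    - [0,0.4,-0.42]
    - [0,0.41,-0.41]
    - [0,0.42,-0.4]
    - [0,0,0]
    - [0,0,0]
  turn:
    - [0,0,0]
    - [0,0,0]
    - [0,0,0]
    - [0,0,0]
    - [0,0,0]
    - [0,0,0]

```text
time_s: 15.67
position: [0.5376, 0.0566, 0.1593]
tool_rot: [[0.178, 0.984, 0.001], [0.984, -0.178, 0.0], [0.0, 0.001, -1.0]]
ft_force: [-3.4, -0.3, 2.5]
grip_width: 0.009
gripper_force: 19.7
```

>>> move_arm:
  jaw: [0.8,0.8,0.8,0.8,0.8,0.8]
  dp:
    - [0,0.43,-0.39]
    - [0,0.45,-0.37]
    - [0,0.46,-0.35]
    - [0,0,0]
    - [0,0,0]
    - [0,0,0]
  turn:
    - [0,0,0]
    - [0,0,0]
    - [0,0,0]
    - [0,0,0]
    - [0,0,0]
    - [0,0,0]

```text
time_s: 16.17
position: [0.5505, 0.0542, 0.1699]
tool_rot: [[0.178, 0.984, 0.0], [0.984, -0.178, -0.0], [-0.0, 0.0, -1.0]]
ft_force: [-1.5, -0.9, -0.2]
grip_width: 0.009
gripper_force: 19.6
```

```bash
python3 - <<'E'
from h import *
im,d=cams.get_image('scene'); cv2.imwrite('pics/s9.png',cv2.resize(im[110:260,170:370,::-1],None,fx=3,fy=3))
st=observe(); print(st['position'],st['ft_force'],st['gripper_force'])
m=cams.outline_of('scene','case_lid')[0]; print(m['p'],m['box'])
jj,ii=np.meshgrid(np.arange(512),np.arange(384))
W=world('scene',np.c_[jj.ravel(),ii.ravel()],d.ravel()).reshape(384,512,3)
hsv=cv2.cvtColor(im,cv2.COLOR_RGB2HSV)
k=(abs(hsv[...,0].astype(int)-110)<14)&(hsv[...,1]>90)&(W[...,2]>.085)&(W[...,0]>.5)&(W[...,0]<.7)&(abs(W[...,1])<.13)
p=W[k]; c=p-p.mean(0); n=np.linalg.svd(c,full_matrices=False)[2][2]; print(k.sum(),n,np.degrees(np.arccos(abs(n[2]))))
E
```

```text
[0.55043101 0.05420326 0.1698669 ] [-1.67567016 -0.32053195 -0.75850058] 19.576625525951385
0.84 [0.5604, 0.4146, 0.1629, 0.1505]
525 [-0.94550875  0.12609904 -0.30018699] 72.53116542708032
```

View pics/s9.png

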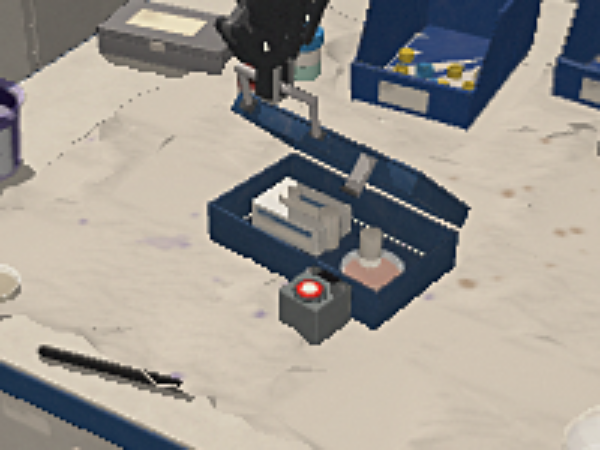

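The picture shows the lid about half open, with the handle in the gripper at crop pixel (275,95). The contents are still inside and the plunger is down. The handle's position gives a lid angle of about 43–45°, and the forces are small, so I'll hand it in.

```bash
python3 -c "
from rig import ticket; print(ticket.close_job())"
```

```text
the job is handed in; nothing more can be done
None
```

The tug showed the lid was caught, so I lowered it, pushed the plunger fully down and re-gripped the handle; the lid was handed in held at about 44°, with grip about 20 N and pull at most about 16 N at my readings.

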